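Sweep three soap bars into the banding jig and shut its gate

ROBOT

A 7-joint arm with a two-finger parallel gripper is mounted at the origin on a cart in front of the work surface, level with it; the furniture and walls round the work are solid. World frame = base frame: x ahead of the robot, y to its left, z up, the work surface at z = 0. Lengths are in m, angles in rad, forces in N, time in s.
With the tool pointing down it reaches from about 0.425 to 1.025 m from the base axis. Payload 3.6 kg.
Tool frame: the origin (TCP) lies midway between the tips of the shut fingers; the grasp point (between the pads) lies behind it (bot.pinch_z is the z of the grasp point in the tool frame, in m); z points along the fingers, y is the line along which they close (so a half turn about z gives the same grasp; the last joint's range is limited). The gripper opens to 85 mm and grips with 20 to 120 N. Pads are 22 mm wide; open, the fingers measure 114 mm over their backs; the gripper's body (76 mm by 85 mm) begins 54 mm behind the grasp point. The pads swing forward as they close: fully open they stand 13 mm farther back than shut.
Start: joints at [1.177, 0.591, 0.048, 1.609, -0.033, 0.943, -0.034], TCP at [0.215, -0.692, 0.231] pointing down, gripper open.
Joint ranges: [-2.69, 2.69], [-0.47, 2.24], [-1.27, 1.36], [0.19, 2.51], [-1.53, 4.68], [0.08, 2.07], [-3.09, 3.09]. Speed limits (rad/s): [2.57, 2.57, 3.14, 3.14, 3.14, 3.14, 3.14].

INTERFACE

Orientations are given as a unit quaternion [w, x, y, z].
In Python, from rig import bot, let_go, grab, kin, capture, calibration, finish_job, sensors gives the robot as it stands. Calls block until the motion is done:
- bot.movep(position, orientation): joint-space move of the TCP to a pose.
- bot.move_l(position, feed=0.15, orientation=None, f_stop=None): straight line of the TCP; orientation=None keeps the orientation; feed is the mean speed in m/s. With f_stop (N) it stops when the force on the tool has changed by that much, and returns True; else False.
- bot.move_j(angles): joint-space move.
- let_go() and grab(squeeze=None): open the fingers fully, or close them until they stop; squeeze is the grip in N (None keeps the last).
- bot.pause(seconds).
- kin.solve_ik(position, orientation): joint angles nearest the present ones, or None.
- capture(name): name is "side" or "top"; returns the picture (384x512x3 uint8, red, green, blue); there is no depth.
- calibration(name): a dict with "vfov" (degrees; the focal length in pixels is half the picture's height over the tangent of half this angle, whatever the lens; pixels are square), "cx", "cy" (the principal point, pixels), "R" (3x3) and "t" (3): a world point X has camera coordinates R X + t. Camera axes: x right, y down, z forward; pixel columns grow to the right and rows downward; lengths in m; the calibration is good to about 2 mm. A picture is of the moment at which its call begins. calibration takes no time and is no camera call.
A pose or a line that the arm cannot do raises bot.Unreachable and nothing moves.
- finish_job(): hands the job in; it is judged then, once.
Readings, each from a call of its own:
- sensors.current_clock(): time.
- sensors.current_joint_pos(): joint angles.
- sensors.current_qvel(): joint speeds.
- sensors.current_joint_torque(): joint torques, N m.
- sensors.current_ee_pos(): TCP position.
- sensors.current_orientation(): TCP orientation.
- sensors.current_force(): force on the tool from outside, world axes, zero at the start.
- sensors.current_torque(): the same for the moment, N m.
- sensors.current_gripper_width(): opening from 0.0 (shut) to 1.0 (fully open).
- sensors.current_grip_force(): force on a finger pad.
Only numpy, scipy, OpenCV 4.12 (cv2) and the standard library are available. Lean on these libraries where they do the work, as an engineer would, in place of code of your own. Each camera call takes 0.05 s, during which the arm holds its last target. There are 200 camera calls.

TASK

The three white-banded soap bars (blue, tan and red) are to be strapped together as one pack. With your closed fingertips sweep them against the long rail and along it into the aluminium banding jig, side by side in one row with their long sides across the lane, in any order, then push the orange gate fully shut behind them. Only push: never lift a bar or tip it over, and leave everything else on the table where it stands.

Things in the scene. Friction and masses are not known exactly. Their poses are not given: they have to be found in the camera images.
- jig: aluminium banding jig, bolted down. No floor: bars slide on the table top (z = 0). Origin on the table, mid-mouth of the pocket; y points into the pocket (loading direction), x across the lane to the long rail, z up. Pocket: x from -43 to +43 mm, y from 0 to 168 mm, open above; three 52 mm bars in a row leave 12 mm to spare. Walls 6 mm thick, 30 mm high, strap notches in their upper 12 mm only
- rail_end (a point): free end of the long straight rail, on its inner face, 17 mm up; in the jig's frame at x = +43 mm, y = -325 mm; axes as the jig's. From here the rail's flat inner face runs to the end of the pocket. On the other side the table is free before the mouth (y < 0); the short wall, inner face x = -43 mm, starts at y = +8 mm. Foot strips 3 mm thick lie outside the walls
- pocket_end (a point): middle of the inner face of the pocket's end wall, 17 mm up; in the jig's frame at x = 0, y = +168 mm; axes as the jig's
- gate (a joint): angle q of the orange gate, rad: 0 = shut across the mouth, against its stop; found open at 2.4 to 2.8 (most 2.9), flared out. Slightly stiff hinge (0.04 N m), no spring or catch: it stays where left. From above, in the jig's frame, pin to tip points along (cos q, -sin q); the outer face, pushed to shut it, looks along (-sin q, -cos q)
- gate_hinge (a point): on the gate's upright pin at the end of the short wall, 17 mm above the table; in the jig's frame at x = -49 mm, y = -2.5 mm; axes as the jig's
- gate_tip (a point): middle of the round bead at the gate's free edge, 85 mm from the pin, 17 mm above the table. The gate is 5 mm thick (the bead 10 mm across) and reaches from 4 to 31 mm above the table; shut, its inner face stands at the jig's y = 0
- blue_bar (a point): the centre of the blue-grey soap bar, a box with a white paper band, 52 mm in its x, 75 mm in its y, 34 mm high (z), 0.08 to 0.17 kg, friction about 0.6, loose and flat on the table. It starts beside the rail before the mouth, its y turned up to 0.33 rad from the jig's x; turned half round it is the same
- tan_bar (a point): the centre of the tan soap bar, a box with a white paper band, 52 mm in its x, 75 mm in its y, 34 mm high (z), 0.08 to 0.17 kg, friction about 0.6, loose and flat on the table, as for the blue bar; turned half round it is the same
- red_bar (a point): the centre of the brick-red soap bar, a box with a white paper band, 52 mm in its x, 75 mm in its y, 34 mm high (z), 0.08 to 0.17 kg, friction about 0.6, loose and flat on the table, as for the blue bar; turned half round it is the same
- tape: a flat roll of yellow tape, 102 mm across, 18 mm high; a bystander; origin at the centre of its underside
- brick: a brown wrapped soap block, 52 mm wide, 85 mm long and about 52 mm high, bigger than the bars and with no white band; it does not go in the jig; a bystander; origin at the centre of its underside
- tags: a yellow pad of price tags, 76x88x12 mm; a bystander; origin at the centre of its underside
- pen: a white marker pen with a red cap, about 130 mm long, lying flat; a bystander; origin at the centre of its underside
- small_tin: a pale grey round tin, 52 mm across, 60 mm high; a bystander; origin at the centre of its underside
- blue_bowl: a blue bowl, 125 mm across, 63 mm high; a bystander; origin at the centre of its underside
Things that resemble listed ones, but are neither listed nor needed, are in the scene too. What is shaped like the part that bears red_bar but turquoise is not meant.

How it is judged:
By the outcome, as a careful person would: the job done as asked, in the order asked, and still so for the second after the job is handed in, with the robot touching nothing.
It also fails if it takes over 72 s, if anything falls off the work surface, if the arm or the gripper's body presses on something with over 40 N, if the wrist force passes 120 N, or if a joint passes its speed limit or range.

## Working session

There is one attempt and no reset: what is moved stays moved. The work goes in short steps, each a Python script; the robot and the scene stay as the last script left them, time stands still between calls to the robot, and variables do not carry over. Pictures are saved under pics/ and viewed, at most 10 in all, crops included, and the job is handed in when it is done.

```bash
mkdir -p pics; ls; python3 - <<'E'
from rig import *
import cv2,numpy as np
for n in("top","side"):
    im=capture(n); cv2.imwrite(f"pics/{n}0.png",im[:,:,::-1]); 
    c=calibration(n); print(n,{k:np.round(v,4).tolist() for k,v in c.items()})
print(sensors.current_clock(),sensors.current_orientation(),bot.pinch_z)
E
```

```text
pics
top {'vfov': 50.1997, 'cx': 259.8901, 'cy': 193.8124, 'R': [[0.0214, -0.9998, 0.0055], [-0.9961, -0.0218, -0.0852], [0.0853, -0.0036, -0.9963]], 't': [-0.0429, 0.5585, 1.2978]}
side {'vfov': 57.4896, 'cx': 250.5824, 'cy': 191.7365, 'R': [[-0.996, -0.0889, 0.0105], [-0.0549, 0.5144, -0.8558], [0.0706, -0.8529, -0.5172]], 't': [0.5519, 0.1004, 1.018]}
0.1 [-1.00740899e-03  9.88705812e-01  1.49865801e-01 -2.09026123e-04] -0.0187
```

View pics/top0.png

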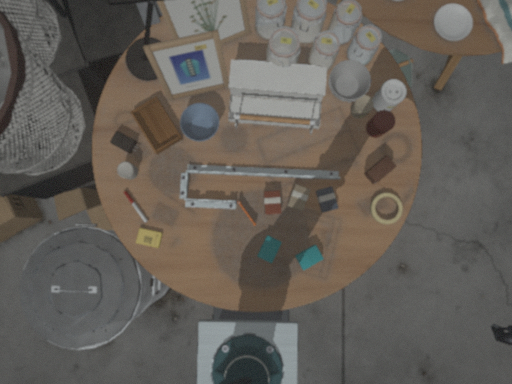

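View pics/side0.png

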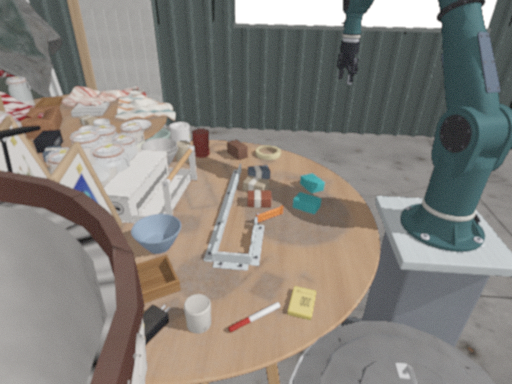

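The top view shows red (272,201), tan (298,195) and blue (327,199) before the mouth. The rail runs (338,175) to (187,168), and the gate from its hinge at about (239,203) to its tip at about (253,221). Possible confusions are the two turquoise blocks at (270,248) and (310,258), the brown brick at (380,168), and the dark box at (124,140). The white-banded bars are my choice. I'll check that with a close crop.

```bash
python3 - <<'E'
import cv2,numpy as np
a=cv2.imread("pics/top0.png")[150:270,170:350]; b=cv2.imread("pics/side0.png")[130:280,190:340]
a=cv2.resize(a,None,fx=4.4,fy=4.4,interpolation=cv2.INTER_CUBIC);b=cv2.resize(b,None,fx=4,fy=4,interpolation=cv2.INTER_CUBIC)
cv2.imwrite("pics/ctop.png",np.clip(a*1.5,0,255).astype('u1'));cv2.imwrite("pics/cside.png",b)
E
```

```text
(no output)
```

View pics/ctop.png

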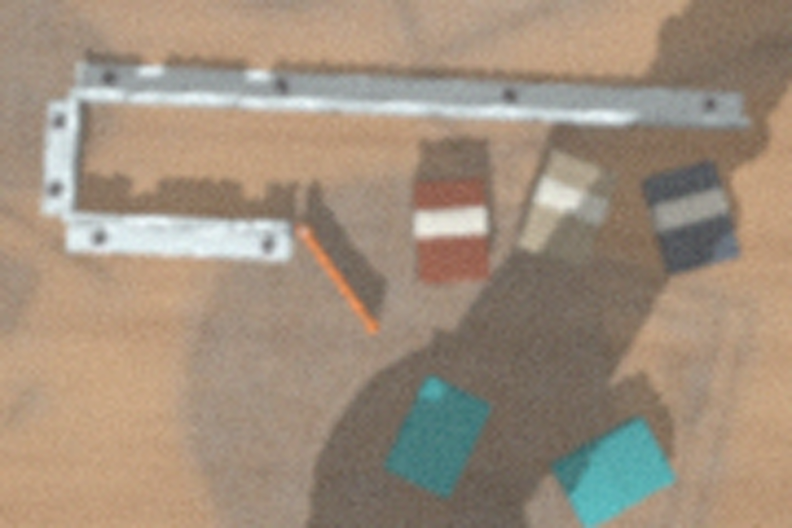

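View pics/cside.png

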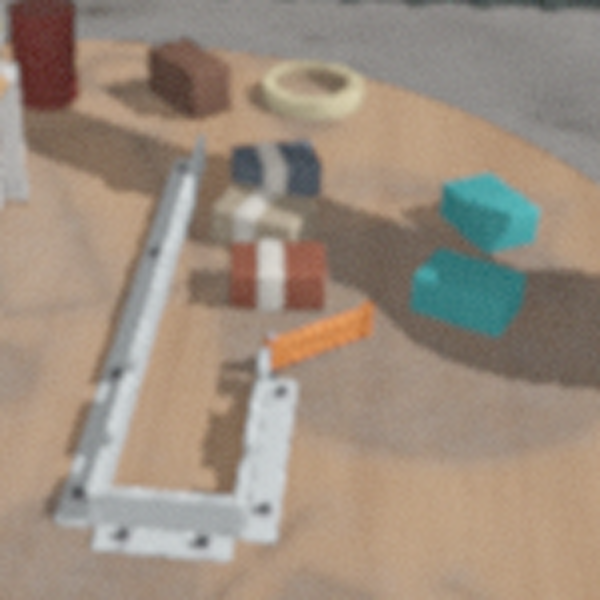

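Crops confirm the choice: three bars with white bands, red (450,230), tan (565,210) and blue (690,215) in crop pixels. The unbanded turquoise blocks sit at (437,437) and (615,470), and the gate runs (303,230) to (376,328). Now I'll measure.

```bash
cat > h.py <<'E'
import cv2,numpy as np
from rig import *
def K(c):
    f=192/np.tan(np.radians(c["vfov"])/2); return f,c["cx"],c["cy"],np.array(c["R"]),np.array(c["t"])
def ray(n,p):
    f,cx,cy,R,t=K(calibration(n)); d=R.T@np.array([(p[0]-cx)/f,(p[1]-cy)/f,1]); return -R.T@t,d/np.linalg.norm(d)
def cast(n,p,z):
    o,d=ray(n,p); return o+d*(z-o[2])/d[2]
def tri(p,q):  # top pixel, side pixel -> point, miss distance
    o,d=ray("top",p);O,D=ray("side",q); s=np.linalg.lstsq(np.c_[d,-D],O-o,rcond=None)[0]
    a,b=o+s[0]*d,O+s[1]*D; return (a+b)/2,np.linalg.norm(a-b)
def mask(im,col):
    r,g,b=[im[:,:,i].astype(float) for i in range(3)]
    m={"red":(r>1.5*g)&(g<1.25*b)&(r>50),"blue":(b>r*1.0)&(g<b*1.1)&(r>.55*b),"orange":(r>1.8*g)&(g>1.25*b)&(r>120)}[col]
    return m.astype('u1')
def rect(im,col,roi,close=5):
    x0,y0,x1,y1=roi; m=np.zeros(im.shape[:2],'u1'); m[y0:y1,x0:x1]=mask(im,col)[y0:y1,x0:x1]
    m=cv2.morphologyEx(m,cv2.MORPH_CLOSE,np.ones((close,close),'u1'))
    c=max(cv2.findContours(m,0,2)[0],key=cv2.contourArea); return cv2.minAreaRect(c),cv2.contourArea(c)
E
python3 - <<'E'
from h import *
np.set_printoptions(precision=4,suppress=True)
T=cv2.imread("pics/top0.png")[:,:,::-1]; S=cv2.imread("pics/side0.png")[:,:,::-1]
# rail inner foot line: lowest strongest low-sat -> wood edge per column
hs=cv2.cvtColor(T,cv2.COLOR_RGB2HSV).astype(float); s=cv2.GaussianBlur(hs[:,:,1],(0,0),.8)
pts=[]
for u in range(195,312,3):
    g=np.diff(s[168:186,u]); i=int(g.argmax())
    if 0<i<len(g)-1: a,b,c=g[i-1:i+2]; pts.append((u,168+i+.5+.5*(a-c)/(a-2*b+c)))
P=np.array([cast("top",p,0)[:2] for p in pts])
vx,vy,x0,y0=cv2.fitLine(P.astype('f4'),cv2.DIST_HUBER,0,.001,.001).ravel()
d=np.array([vx,vy])*np.sign(vy); n=np.array([d[1],-d[0]]); r=(P-[x0,y0])@n
print("rail dir",d,"yaw",np.arctan2(-d[0],d[1]),"pt",x0,y0,"resid",np.abs(r).mean(),np.abs(r).max())
q=[]
for v in range(175,196,2):
    g=np.diff(s[v,180:196]); i=int(g.argmax())
    if 0<i<len(g)-1: a,b,c=g[i-1:i+2]; q.append(cast("top",(180+i+.5+.5*(a-c)/(a-2*b+c),v),0)[:2])
q=np.array(q); along=(q-[x0,y0])@d; print("end along",along, np.median(along))
e=np.median(along); J=np.array([x0,y0])+d*(e-.168)-n*.043
print("jig origin",J)
toj=lambda X:np.array([(X[:2]-J)@n,(X[:2]-J)@d])
c=lambda u,v:(170+(u+.5)/4.4-.5,150+(v+.5)/4.4-.5); cs=lambda u,v:(190+(u+.5)/4-.5,130+(v+.5)/4-.5)
print("rail end jig",toj(cast("top",c(748,124),0)))
X,m=tri(c(745,94),cs(200,138));print("rail end top tri (foot?)",X,m)
for col,roi in(("red",(258,185,287,218)),("blue",(312,183,342,215)),("orange",(234,196,260,230))):
    R,a=rect(T,col,roi); z=.017; bx=[cast("top",p,z) for p in cv2.boxPoints(R)]
    print(col,R,a,cast("top",R[0],z),toj(cast("top",R[0],z)),"sides",[round(np.linalg.norm(bx[i]-bx[i-1]),4) for i in(0,1)])
for nme,cr in dict(red=[(413,180),(487,178),(490,278),(418,284)],tan=[(557,150),(612,165),(587,265),(518,248)],blue=[(642,182),(712,160),(740,255),(668,272)]).items():
    w=np.array([cast("top",c(*p),.017)[:2] for p in cr]); j=np.array([toj(x) for x in w]); l=j[1]+j[0]-j[2]-j[3]
    print(nme,"world",w.mean(0),"jig",j.mean(0),"ang from x",np.arctan2(l[1],l[0]),"len",np.linalg.norm(l)/2,"wid",np.linalg.norm(j[1]-j[0]))
for nm,p,qq in(("red band top",(451,222),(269,262)),("tan band",(557,195),(247,212)),("blue band",(690,210),(268,160)),("gate tip",(376,328),(370,304)),("hinge",(303,230),(268,340)),):
    X,m=tri(c(*p),cs(*qq)); print(nm,X,"miss",m,"jig",toj(X))
E
```

```text
rail dir [0.0226 0.9997] yaw -0.022583678 pt 0.6204791 0.007255253 resid 0.00036079287254694645 0.001895239005572443
end along [0.1972 0.1968 0.1968 0.197  0.1971 0.1977 0.1978 0.1976 0.1973 0.1977
 0.1974] 0.19730515467957221
jig origin [0.5782 0.0375]
rail end jig [ 0.0494 -0.3291]
rail end top tri (foot?) [ 0.6296 -0.2853  0.0261] 0.01838830954808254
red ((272.5, 209.0), (8.0, 13.0), 90.0) 87.0 [ 0.5115 -0.0726  0.017 ] [-0.0642 -0.1116] sides [np.float64(0.0259), np.float64(0.0421)]
blue ((328.5, 204.50001525878906), (9.41357421875, 14.904828071594238), 78.69007110595703) 112.0 [ 0.53   -0.2537  0.017 ] [-0.0416 -0.2922] sides [np.float64(0.0304), np.float64(0.0485)]Traceback (most recent call last):
  File "<stdin>", line 26, in <module>
  File "h.py", line 19, in rect
    c=max(cv2.findContours(m,0,2)[0],key=cv2.contourArea); return cv2.minAreaRect(c),cv2.contourArea(c)
ValueError: max() iterable argument is empty
```

```bash
cat >> h.py <<'E'
d=np.array([.0226,.9997]); n=np.array([d[1],-d[0]]); J=np.array([.5782,.0375])
toj=lambda X:np.array([(np.array(X)[:2]-J)@n,(np.array(X)[:2]-J)@d])
fromj=lambda x,y:J+n*x+d*y
def proj(nm,X):
    f,cx,cy,R,t=K(calibration(nm)); p=R@np.array(X)+t; return np.array([cx+f*p[0]/p[2],cy+f*p[1]/p[2]])
E
python3 - <<'E'
from h import *
np.set_printoptions(precision=4,suppress=True)
T=cv2.imread("pics/top0.png")[:,:,::-1]
c=lambda u,v:(170+(u+.5)/4.4-.5,150+(v+.5)/4.4-.5); cs=lambda u,v:(190+(u+.5)/4-.5,130+(v+.5)/4-.5)
for nme,cr in dict(red=[(413,180),(487,178),(490,278),(418,284)],tan=[(557,150),(612,165),(587,265),(518,248)],blue=[(642,182),(712,160),(740,255),(668,272)]).items():
    w=np.array([cast("top",c(*p),.017)[:2] for p in cr]); j=np.array([toj(x) for x in w]); l=j[1]+j[0]-j[2]-j[3]
    print(nme,"jig",j.mean(0),"ang from x",np.arctan2(l[1],l[0]),"len",np.linalg.norm(l)/2,"wid",np.linalg.norm(j[1]-j[0]))
for nm,p,qq in(("red band top",(451,222),(269,262)),("tan band",(557,195),(247,212)),("blue band",(690,210),(268,160)),("gate tip",(376,328),(370,304)),("hinge",(303,230),(268,340)),("inner corner top",(78,90),(95,490)),("end wall/short corner top",(70,215),(243,495))):
    X,m=tri(c(*p),cs(*qq)); print(nm,X,"miss",m,"jig",toj(X))
# overlay of the fitted jig on both views
def draw(nm,f,off,k):
    im=cv2.imread(f); im=np.clip(im*1.4,0,255).astype('u1'); x0,y0,x1,y1=off
    im=cv2.resize(im[y0:y1,x0:x1],None,fx=k,fy=k,interpolation=cv2.INTER_CUBIC)
    for z,col in((0,(0,255,0)),(.03,(255,0,255))):
        P=[(proj(nm,[*fromj(*a),z])-[x0,y0]+.5)*k-.5 for a in((.043,-.325),(.043,.168),(-.043,.168),(-.043,.008))]
        cv2.polylines(im,[np.round(P).astype('i4')],False,col,1)
    return im
a=draw("top","pics/top0.png",(175,155,350,215),4);b=draw("side","pics/side0.png",(200,160,290,270),3)
o=np.zeros((a.shape[0]+b.shape[0],700,3),'u1');o[:a.shape[0],:a.shape[1]]=a;o[a.shape[0]:,:b.shape[1]]=b;cv2.imwrite("pics/ov.png",o)
E
```

```text
red jig [-0.0411 -0.1101] ang from x 0.08061811355268528 len 0.07523160177378303 wid 0.0546027669454492
tan jig [-0.0203 -0.1952] ang from x -0.27515182280812345 len 0.07705906625217977 wid 0.04203670885340254
blue jig [-0.0239 -0.2853] ang from x 0.31475496890439825 len 0.07088826338324758 wid 0.054446693203190004
red band top [ 0.5402 -0.0705  0.0278] miss 0.0011735839417209833 jig [-0.0355 -0.1088]
tan band [ 0.563  -0.1475  0.0278] miss 0.0038101493781401183 jig [-0.011  -0.1853]
blue band [ 0.5534 -0.2451  0.0268] miss 0.0022445588449651155 jig [-0.0184 -0.2831]
gate tip [ 0.4611 -0.0175  0.0286] miss 0.00038454514310705753 jig [-0.1158 -0.0576]
hinge [0.5325 0.0373 0.0284] miss 0.0022024297908711044 jig [-0.0457 -0.0012]
inner corner top [0.6303 0.2055 0.0242] miss 0.0018262880190383832 jig [0.0483 0.1692]
end wall/short corner top [0.5375 0.2071 0.0297] miss 0.002082964464902366 jig [-0.0445  0.1687]
```

View pics/ov.png

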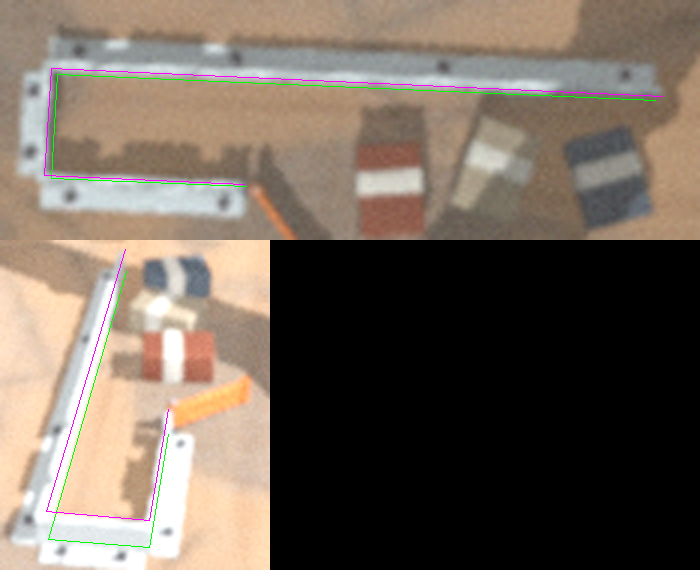

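The overlay shows the fitted rail about 4 mm too near the lane: the line sits below the bright strip, and the hinge and corner triangulations say the same. I'll shift the origin +4 mm in x. All the heights I measured (27-30 mm) match tops of 30-34 mm, with the bar lengths at about 75 mm. Next I press each bar to the rail.

```bash
cat >> h.py <<'E'
J=J+n*.004
def quat(s=0):
    h=np.pi/4-.0113-s*np.pi/2; return np.array([0,np.cos(h),np.sin(h),0])
def go(x,y,z,feed=.15,f=None): return bot.move_l([*fromj(x,y),z],feed=feed,f_stop=f)
def tcp(): 
    p=sensors.current_ee_pos(); return np.round([*toj(p),p[2]],4)
def shot(name,nm="top",off=(175,150,350,265),k=4):
    im=capture(nm)[:,:,::-1]; cv2.imwrite("pics/raw_"+name,im); x0,y0,x1,y1=off
    im=cv2.resize(np.clip(im[y0:y1,x0:x1]*1.4,0,255).astype('u1'),None,fx=k,fy=k,interpolation=cv2.INTER_CUBIC); cv2.imwrite("pics/"+name,im)
E
cat > s1.py <<'E'
from h import *
np.set_printoptions(precision=3,suppress=True)
P=lambda x,y,z:[*fromj(x,y),z]
c=[]
for s in(0,1):
    js=[kin.solve_ik(P(*p),quat(s)) for p in((-.115,-.11,.1),(-.1,-.28,.014),(0,-.36,.014),(0,0,.014),(-.12,-.02,.014))]
    ok=all(j is not None for j in js); c.append(max(abs(j[6]) for j in js) if ok else 9)
s=int(np.argmin(c)); print("j7",c,"use",s)
grab(); bot.movep(P(-.115,-.11,.09),quat(s)); print(sensors.current_clock())
for nm,x,y in(("red",-.113,-.109),("tan",-.100,-.199),("blue",-.104,-.281)):
    go(x,y,.09,.3); go(x,y,.014,.15); print(nm,tcp(),go(-.036,y,.014,.06,5),tcp(),sensors.current_force())
    go(-.075,y,.014,.15); go(-.075,y,.09,.25)
go(0,-.365,.09,.3); print(tcp(),sensors.current_clock())
shot("p1.png")
E
python3 s1.py
```

```text
j7 [np.float64(0.46739766858742515), np.float64(2.8007787416904883)] use 0
3.3
red [-0.113 -0.109  0.014] True [-0.049 -0.109  0.013] [ 0.624 -0.146 -1.008]
tan [-0.1   -0.198  0.014] True [-0.055 -0.2    0.014] [ 0.196 -0.244 -0.827]
blue [-0.103 -0.28   0.014] True [-0.054 -0.28   0.013] [ 0.263 -0.644  0.798]
[-0.001 -0.365  0.088] 11.725
```

View pics/p1.png

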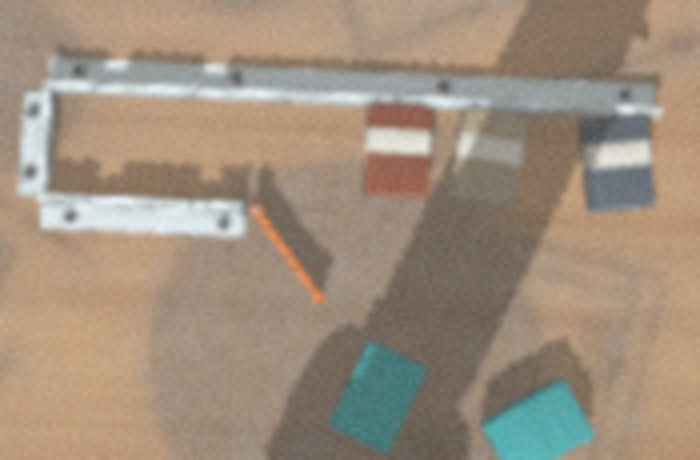

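Red (396,150) is square on the rail. Tan (487,155) and blue (620,165) are nearly square but stopped a few mm short, so I'll press them again more firmly.

```bash
cat > s2.py <<'E'
from h import *
np.set_printoptions(precision=3,suppress=True)
for nm,x,y in(("blue",-.085,-.277),("tan",-.085,-.185)):
    go(x,y,.07,.3); go(x,y,.014,.15); print(nm,go(-.042,y,.014,.06,14),tcp(),sensors.current_force())
    go(-.075,y,.014,.15); go(-.075,y,.07,.25)
go(-.0,-.365,.07,.3); print(tcp(),sensors.current_clock())
shot("p2.png")
E
python3 s2.py
```

```text
blue True [-0.054 -0.276  0.014] [-1.053 -0.339  0.125]
tan True [-0.053 -0.185  0.014] [-0.456 -0.235  0.855]
[-0.001 -0.362  0.069] 17.1417
```

View pics/p2.png

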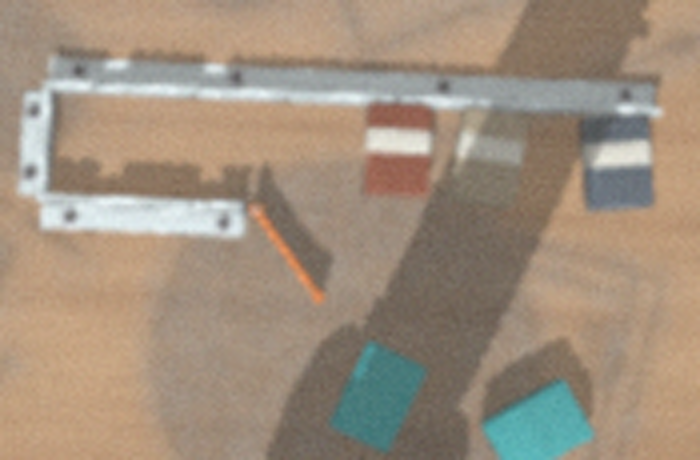

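Blue (617,163) and tan (487,155) are jammed by friction within 4-6 mm of the rail and tilted under 0.1 rad, well inside the 11 mm clearance. I'll push the row together along the rail, then re-check before the mouth.

```bash
cat > s3.py <<'E'
from h import *
np.set_printoptions(precision=3,suppress=True)
go(-.002,-.362,.014,.2)
print(go(-.002,-.2,.014,.08,15),tcp(),sensors.current_force())
go(-.002,-.23,.014,.15); go(-.002,-.25,.12,.25); go(-.1,-.3,.12,.3); print(tcp(),sensors.current_clock())
shot("p3.png")
E
python3 s3.py
```

```text
False [-0.002 -0.2    0.014] [-1.245 -2.672  1.213]
[-0.102 -0.3    0.119] 21.25
```

View pics/p3.png

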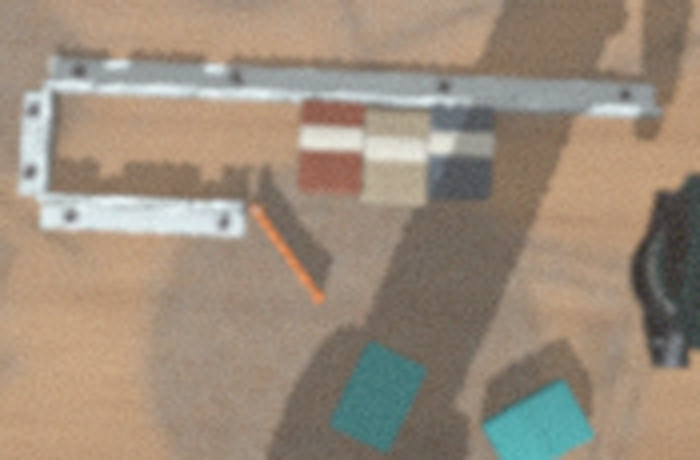

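The row is flush: red (330,147), tan (395,157), blue (460,150). Tan sticks out about 8 mm, so I'll nudge it to the rail and then push all three in.

```bash
cat > s4.py <<'E'
from h import *
np.set_printoptions(precision=3,suppress=True)
go(-.09,-.111,.1,.3); go(-.09,-.111,.014,.2)
print("tan",go(-.046,-.111,.014,.06,9),tcp())
go(-.08,-.111,.014,.15); go(-.08,-.111,.1,.3); go(.0,-.23,.1,.35); go(.0,-.23,.014,.2)
print(go(.0,.006,.014,.08,14),tcp(),sensors.current_force())
y=tcp()[1]
go(0,y-.03,.014,.15); go(0,y-.06,.1,.25); go(-.1,-.2,.1,.3); print(tcp(),sensors.current_clock())
shot("p4.png")
E
python3 s4.py
```

```text
tan True [-0.05  -0.111  0.014]
False [-0.     0.002  0.014] [-0.322 -6.593  0.939]
[-0.1   -0.199  0.099] 29.9917
```

View pics/p4.png

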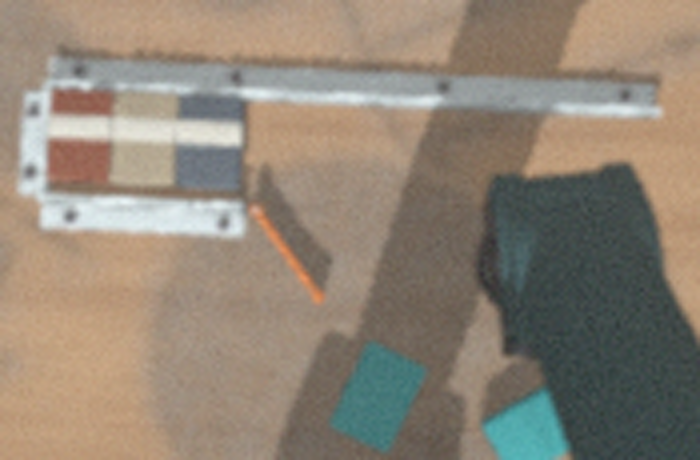

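All three bars are seated side by side in the pocket: red (80,135), tan (145,137), blue (210,140). Next is the gate.

```bash
cat > s5.py <<'E'
from h import *
np.set_printoptions(precision=3,suppress=True)
def at(q,r=.056,gap=0):
    u=np.array([np.cos(q),-np.sin(q)]); m=np.array([-np.sin(q),-np.cos(q)])
    return np.array([-.049,-.0025])+r*u+(.0025+.020*abs(m[0])+.011*abs(m[1])+gap)*m
go(*at(2.47,gap=.02),.1,.35); go(*at(2.47,gap=.02),.014,.2)
for q in np.arange(2.4,.15,-.2):
    if go(*at(q),.014,.12,15): print("stopped",q,tcp(),sensors.current_force()); break
else:
    print("final",go(*at(-.12),.014,.05,9),tcp(),at(0),sensors.current_force())
    p=tcp(); go(p[0],p[1]-.03,.014,.15); go(p[0],p[1]-.05,.1,.25); go(-.1,-.2,.1,.3)
print(sensors.current_clock()); shot("p5.png")
E
python3 s5.py
```

```text
final True [ 0.007 -0.015  0.013] [ 0.007 -0.016] [ 0.331 -0.017  0.461]
36.5
```

View pics/p5.png

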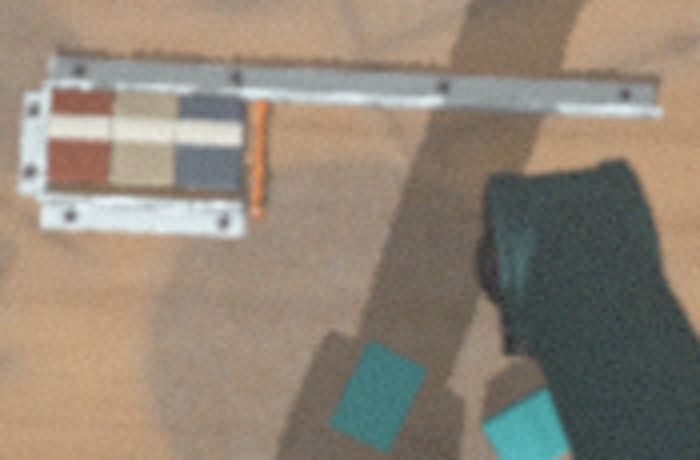

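The gate (259,213)-(261,100) is across the mouth. It stopped within 1 mm of the computed shut position. I'll do one firm confirming press farther out, then hand in.

```bash
python3 - <<'E'
from h import *
go(.015,-.06,.1,.3); go(.015,-.06,.014,.2)
print(go(.015,-.004,.014,.04,16),tcp())
go(.015,-.05,.014,.15); go(.015,-.07,.12,.25); go(-.1,-.2,.15,.3); bot.pause(.5)
T=capture("top").astype(int); r,g,b=T[...,0],T[...,1],T[...,2]
m=(r>1.45*g)&(g>1.2*b)&(r>100); m[:,:232]=0;m[:,248:]=0;m[:170]=0;m[207:]=0
ys,xs=np.nonzero(m); P=np.array([toj(cast("top",p,.031)) for p in zip(xs,ys)])
vx,vy,*_=cv2.fitLine(P.astype('f4'),cv2.DIST_HUBER,0,.001,.001).ravel()
print(len(P),"gate q",-np.arctan(vy/vx),P.mean(0),P.min(0),P.max(0),sensors.current_clock())
E
```

```text
False [ 0.0148 -0.0145  0.014 ]
43 gate q -0.010774203 [-0.00232834 -0.00254845] [-0.04163106 -0.00562658] [0.03278597 0.00100763] 41.7583
```

```bash
python3 -c "
from rig import *
print(finish_job())"
```

```text
the job is handed in; nothing more can be done
None
```

The three bars are in the jig side by side (red, tan, blue from the end wall) and the gate is shut against its stop, measured about 0.01 rad from zero; I handed in at about 42 s without seeing a verdict.

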